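# Slip the ring bar past the cone into its display bay

## Task

With the fingertips only, push the long wooden ring bar along the table, past the tall brass ring cone, into the bay between the two green pads: angle it so that one end goes into the bay first while the other end is still outside, then push the other end in, until the bar lies flat against the front of the white riser along its whole length. Do not lift or tip the bar, and leave the cone, the stud and everything else standing where they are.

Things in the scene. Friction and masses are not known exactly. Their poses are not given: they have to be found in the camera images.
- bar: loose wooden ring bar, a block 200 mm long (own y), 28 wide (own x), 30 tall, 0.10 to 0.20 kg, ordinary friction. Three thin rings stand 8 mm out of its top near the middle (decoration, no contact). Either end may lead. Origin at the centre of its underside. Starts in front of the cone, about parallel to the riser, its middle about level with the cone: only half is before the bay.
- bar_end_a (a point): centre of the bar's end face at its own +y end, 15 mm above its underside
- bar_end_b (a point): centre of the bar's end face at its own -y end, 15 mm above its underside
- bay: fixed bay open to the robot: white riser (500 mm wide, 45 tall, 90 deep), before it two green pads (110 wide, 58 deep, 25 tall). Origin on the table, mid riser front face; own x points away from the robot into the riser, own y left along it. Bay between the pads: own y -125 to 125 mm; pad fronts at own x = -60 mm. Seated flat, the bar has its centre and end points at own x = -14 mm.
- cone: the tall ring cone, brass, 58 mm tall, round base 32 mm across and 8 mm thick, tapering from 23 mm across above the base to 8 mm at the top, 0.20 kg, loose. Stands just in front of the inner corner of one pad (left or right, it varies): bay own x about -82 mm, own y about +128 or -128 mm. Origin at the centre of its underside.
- stud: the low ring stud, brass, 22 mm tall, round base 32 mm across and 8 mm thick, 0.12 kg, loose; stands in the same way at the other pad's inner corner. Origin at the centre of its underside.
- acrylic: small clear acrylic ring block, 22 x 22 x 32 mm tall, loose; origin at the centre of its underside. A bystander, in front of the stud.
- ringbox_l: small closed ring box, 42 x 42 x 26 mm tall, loose, standing on the bay's left (+y) velvet pad, so its top is 51 mm above the table; origin at the centre of its underside. A bystander.
- ringbox_r: the same kind of ring box on the bay's right (-y) velvet pad. A bystander.
- bangle: plain metal bangle lying flat, 68 mm across, 10 mm tall, loose; origin at the centre of its underside. A bystander near the robot's right.
- dish: low white bowl, 90 mm across, 22 mm tall, loose; origin at the centre of its underside. A bystander near the robot's left.
There are look-alikes about, which are no part of the job. Leave any blue or purple look-alike of the stud alone.

How it is judged:
On the way:
1. one end of the bar is inside the bay (more than 10 mm past the pads' fronts) while the other end is still outside (15 mm or more before them) (((x of bar_end_a in the frame of bay above -0.05 m and y of bar_end_a in the frame of bay between -0.122 and 0.122 m and x of bar_end_b in the frame of bay below -0.075 m) or (x of bar_end_b in the frame of bay above -0.05 m and y of bar_end_b in the frame of bay between -0.122 and 0.122 m and x of bar_end_a in the frame of bay below -0.075 m))), for 0.1 s.
At the end, for the whole second after the job is handed in: the bar lies flat on the table and at rest between the two pads, with no more than 8 mm of gap to the riser's front face at either end; cone and stud still upright (x of each of bar_end_a, bar_end_b in the frame of bay above -0.022 m and y of bar in the frame of bay between -0.03 and 0.03 m and height (world z) of bar below 0.004 m and angle between bar's own z axis and vertical below 0.08 rad and linear speed of bar below 0.01 m/s and angle between each of cone, stud's own z axis and vertical below 0.1 rad); the robot touches nothing.
It fails at once if the bar is lifted off the table (12 mm) or tipped (0.25 rad) (height (world z) of bar above 0.012 m or angle between bar's own z axis and vertical above 0.25 rad).
It fails at once if the cone, the stud or another bystander is shifted by more than 15 mm, or the cone or the stud is tipped (0.3 rad) (distance of any of cone, stud, acrylic, ringbox_l, ringbox_r, bangle, dish from where it was at the start of the episode above 0.015 m or angle between any of cone, stud's own z axis and vertical above 0.3 rad).
It also fails if it takes over 72 s, if anything falls off the work surface, if the arm or the gripper's body presses on something with over 40 N, if the wrist force passes 120 N, or if a joint passes its speed limit or range.

## Robot

A 7-joint arm with a two-finger parallel gripper is mounted at the origin on the work surface. World frame = base frame: x ahead of the robot, y to its left, z up, the work surface at z = 0. Lengths are in m, angles in rad, forces in N, time in s.
With the tool pointing down it reaches from about 0.425 to 0.95 m from the base axis. Payload 4.7 kg.
Tool frame: the origin (TCP) lies between the finger pads; the fingertips stand 8 mm ahead of it and the grasp point (between the pads) lies 11 mm behind it (arm.tcp_to_tips is the distance from the TCP to the fingertips, in m); z points along the fingers, y is the line along which they close (so a half turn about z gives the same grasp; the last joint's range is limited). The gripper opens to 85 mm and grips with 20 to 120 N. Pads are 22 mm wide; open, the fingers measure 114 mm over their backs; the gripper's body (76 mm by 85 mm) begins 54 mm behind the grasp point. The pads swing forward as they close: fully open they stand 13 mm farther back than shut.
Start: joints at [1.263, 0.469, -0.049, 1.532, 0.024, 1.141, -0.082], TCP at [0.186, -0.649, 0.239] pointing down, gripper open.
Joint ranges: [-2.59, 2.59], [-0.33, 1.99], [-1.39, 1.29], [0.1, 2.45], [-1.04, 4.18], [0.21, 1.99], [-2.66, 2.66]. Speed limits (rad/s): [2.57, 2.57, 3.14, 3.14, 3.14, 3.14, 3.14].

## Interface

Orientations are given as a unit quaternion [x, y, z, w].
In Python, from rig import arm, vision gives the robot as it stands.
- The arm moves only by the shell command python3 -m jog 'ROWS' [FORCE]. ROWS is text: rows parted by semicolons, each of 5 numbers parted by spaces: the finger opening in mm, from 0 to 85.4, then the shift along the tool's x, y, z in mm, then the turn about the tool's z in degrees. In form: fingers tx ty tz turn; .... A call has 1 to 10 rows; each row is the pose to reach, as a shift and turn from the pose commanded when the call began, along the tool's axes at that moment; what a row does not reach only later rows make up. A row lasts 1/10 s, in which the tool goes at most 50 mm and 8.59 degrees, less where a joint would pass 70% of its speed; a pose out of reach is approached as far as the arm can. A call with a gripper value outside its range is refused whole. The fingers move at their own pace and stop on an object; FORCE is the grip in N (left out, the last holds). Time passes only in rows, so rows that repeat a pose let the fingers close. It gives the time, the measured TCP pose, the force, the opening and the grip force at its end, in the units of the state.
- arm.get_obs(): the state, without advancing time (a new reading comes with each control period).
- vision.read_camera(name): name is "scene" or "top" or "wrist"; returns a dict with "pixels" (480x640x3 uint8, red, green, blue), "z_map" (480x640 float32, m along the optical axis (not along the pixel's ray), 0 where there is no reading), "camera_matrix" (3x3 intrinsics, pixels), "position" and "orientation" of the camera in the world. Camera axes: x right, y down, z forward; pixel columns grow to the right and rows downward; lengths in m; the calibration is good to about 2 mm. A picture is of the moment at which its call begins.
- arm.hand_in(): hands the job in; it is judged then, once.
The state is a dict: "time": time; "joint_positions": joint angles; "qvel": joint speeds; "joint_torque": joint torques, N m; "tool_pos": TCP position; "orientation": TCP orientation; "wrist_force": force on the tool from outside, world axes, zero at the start; "torque": the same for the moment, N m; "gripper_width": finger opening in m; "grip_force": force on a finger pad.
Only numpy, scipy, OpenCV 4.12 (cv2) and the standard library are available. Lean on these libraries where they do the work, as an engineer would, in place of code of your own. Each camera call takes 0.05 s, during which the arm holds its last target. There are 200 camera calls.

## Working session

There is one attempt and no reset: what is moved stays moved. The work goes in short steps, Python scripts to look and compute and a shell command to move; the robot and the scene stay as the last step left them, time stands still between calls to the robot, and variables do not carry over. Pictures are saved under pics/ and viewed, at most 10 in all, crops included, and the job is handed in when it is done.

```bash
ls; mkdir -p pics; python3 - <<'E'
from rig import arm, vision
import cv2,numpy as np
o=arm.get_obs();print({k:np.round(v,3).tolist() for k,v in o.items()}, arm.tcp_to_tips)
for n in("scene","top"):
    r=vision.read_camera(n);cv2.imwrite(f"pics/{n}0.png",r["pixels"][:,:,::-1]);np.savez(f"{n}0.npz",**r)
    print(n,r["camera_matrix"].tolist(),r["position"],r["orientation"])
E
```

```text
pics
{'time': 0.0, 'joint_positions': [1.263, 0.469, -0.049, 1.534, 0.024, 1.141, -0.082], 'qvel': [0.001, 0.004, -0.003, 0.0, -0.001, 0.0, 0.001], 'joint_torque': [-0.0, -51.031, -0.047, -23.771, 0.011, 0.008, -0.0], 'tool_pos': [0.186, -0.648, 0.238], 'orientation': [0.99, 0.139, -0.0, -0.001], 'wrist_force': [-0.183, -0.505, -0.015], 'torque': [0.04, 0.005, -0.047], 'grip_force': 0.0, 'gripper_width': 0.085} 0.008
scene [[607.8106530664127, 0.0, 316.2005899901465], [0.0, 607.8106530664127, 236.61534462537273], [0.0, 0.0, 1.0]] [1.27524849 0.71769916 0.76259014] [ 0.36014755  0.8078846  -0.42478496 -0.19280546]
top [[513.9978251051928, 0.0, 318.3744952027243], [0.0, 513.9978251051928, 236.8788988365358], [0.0, 0.0, 1.0]] [0.35798835 0.01346287 1.03062993] [ 0.71619325 -0.69506192  0.05040609 -0.03762159]
```

View pics/scene0.png

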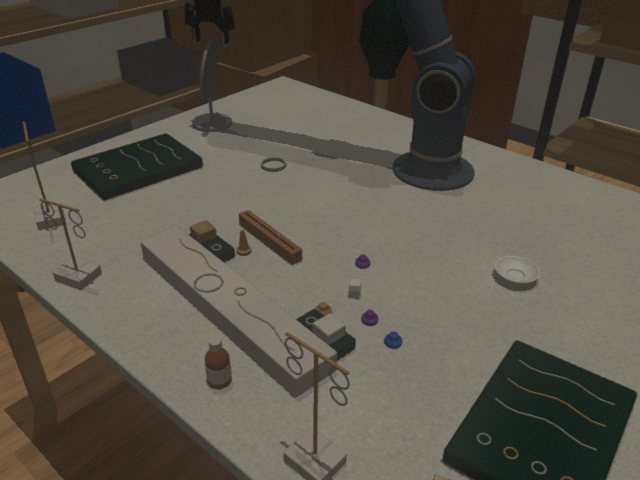

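View pics/top0.png

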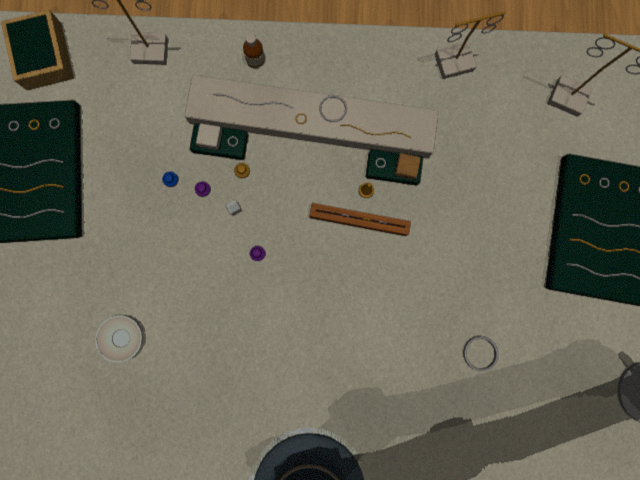

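Top view: the bar is at about (360,219), the cone at (366,190) on the right, the stud at (242,170). The riser front runs from about (187,122) to (433,153), and the purple and blue look-alikes are left of centre. Next I'll measure using heights.

```bash
cat > h.py <<'E'
import numpy as np,cv2
from scipy.spatial.transform import Rotation as R
from rig import arm,vision
def pts(r):
    K=r["camera_matrix"];z=r["z_map"];v,u=np.mgrid[:480,:640]
    P=np.stack([(u-K[0,2])/K[0,0]*z,(v-K[1,2])/K[1,1]*z,z],-1)
    return P@R.from_quat(r["orientation"]).as_matrix().T+r["position"]
def ray(r,uv,h):
    K=r["camera_matrix"];uv=np.atleast_2d(uv).astype(float)
    d=np.c_[(uv-[K[0,2],K[1,2]])/[K[0,0],K[1,1]],np.ones(len(uv))]@R.from_quat(r["orientation"]).as_matrix().T
    p=r["position"];return (p+d*((h-p[2])/d[:,2])[:,None])[:,:2]
def rect(r,mask,h):
    n,l,s,c=cv2.connectedComponentsWithStats(mask.astype(np.uint8));i=1+s[1:,4].argmax()
    v,u=np.nonzero(l==i);p=ray(r,np.c_[u,v],h)
    (c,(w,hh),a)=cv2.minAreaRect((p*1000).astype(np.float32))
    b=cv2.boxPoints((c,(w,hh),a));e=b[1]-b[0] if np.linalg.norm(b[1]-b[0])>np.linalg.norm(b[2]-b[1]) else b[2]-b[1]
    e=e*np.sign(e[1]);return np.array(c),(w,hh),np.degrees(np.arctan2(-e[0],e[1])),len(u)
def barmask(r):
    P=pts(r);H=cv2.cvtColor(r["pixels"],cv2.COLOR_RGB2HSV)
    return (H[...,1]>110)&(H[...,0]<16)&(P[...,2]>.022)&(P[...,2]<.045)&(abs(P[...,1]+.07)<.25)&(P[...,0]>.35)&(P[...,0]<.85)
E
python3 - <<'E'
from h import *
r=dict(np.load("top0.npz"));P=pts(r);Z=P[...,2]
t=P[300:340,200:300];print("table",t[...,2].mean())
for n,(u,v) in dict(bar=(345,216),riser=(250,110),cone=(366,190),stud=(242,170),acr=(233,207)).items():print(n,P[v,u].round(3),Z[v-8:v+9,u-8:u+9].max().round(3))
reg=np.zeros((480,640),bool);reg[70:160,180:445]=1
print("riser",rect(r,(Z>.036)&(Z<.050)&reg&(r["pixels"].min(2)>70),.045))
print("bar",rect(r,barmask(r),.030))
for n,(u,v) in dict(cone=(366,190),stud=(242,170),acr=(233,207),purple=(258,253),pur2=(203,188)).items():
    m=np.zeros_like(reg);m[v-14:v+15,u-14:u+15]=1;m&=(Z>.004);p=P[m&(Z<.012)];q=P[m]
    print(n,q[:,:2].min(0).round(3),q[:,:2].max(0).round(3),q[:,:2].mean(0).round(3),ray(r,(u,v),.01))
    k=pts(r)
g=cv2.cvtColor(r["pixels"],cv2.COLOR_RGB2HSV)
for n,(a,b) in dict(padL=(190,247),padR=(366,424)).items():
    m=np.zeros_like(reg);m[120:190,a-4:b+4]=1;m&=(Z>.018)&(Z<.032);print(n,rect(r,m,.025))
E
```

```text
table 0.004708222994879427
bar [ 0.527 -0.054  0.029] 1.031
riser [0.73  0.14  0.048] 1.031
cone [ 0.58  -0.095  0.032] 0.059
stud [0.615 0.154 0.022] 0.025
acr [0.537 0.167 0.033] 1.031
riser (array([729.51196289,  17.55886841]), (498.6447448730469, 90.38664245605469), np.float32(-6.544519), 10561)
bar (array([522.56561279, -83.47449493]), (198.5410919189453, 27.792739868164062), np.float32(-9.061543), 1267)
cone [ 0.358 -0.125] [0.613 0.013] [ 0.586 -0.098] [[ 0.58487197 -0.0970099 ]]
stud [0.358 0.013] [0.648 0.185] [0.618 0.155] [[0.61789546 0.15561592]]
acr [0.358 0.013] [0.571 0.196] [0.534 0.164] [[0.54119922 0.17005493]]
purple [0.358 0.013] [0.476 0.146] [0.449 0.116] [[0.4500226  0.11593986]]
pur2 [0.358 0.013] [0.606 0.261] [0.574 0.23 ] [[0.57809705 0.23223913]]
padL (array([677.38757324, 207.71258545]), (126.46044158935547, 65.10739135742188), np.float32(-6.795642), 1154)
padR (array([ 636.54095459, -148.2180481 ]), (132.90701293945312, 65.88404846191406), np.float32(-6.6882854), 1180)
```

```bash
cat >> h.py <<'E'
O=np.array([684.8,22.7]);A=np.radians(-6.54);X=np.array([np.cos(A),np.sin(A)]);Y=np.array([-X[1],X[0]])
def tobay(p): return np.array([(np.array(p)[:2]-O)@X,(np.array(p)[:2]-O)@Y])
def toworld(b): return O+b[0]*X+b[1]*Y
def pose():
    o=arm.get_obs();M=R.from_quat(o["orientation"]).as_matrix();p=np.array(o["tool_pos"])*1000
    return o,p,M
def go(bx,by,z,yaw): # bay mm, world z mm, tool-x yaw in bay deg
    o,p,M=pose();d=np.r_[toworld((bx,by)),z]-p;cur=np.degrees(np.arctan2(M[1,0],M[0,0]))-np.degrees(A)
    print("t",o["time"],"at bay",tobay(p).round(1),"z",p[2].round(1),"yaw",cur.round(1),"tilt",M[2,2].round(4),"-> rows",(d@M).round(1),"turn",(-((yaw-cur+180)%360-180)).round(1))
def bar(n="top"):
    r=vision.read_camera(n);c,s,a,k=rect(r,barmask(r),.030);b=tobay(c);t=np.radians(a)-A;u=np.array([-np.sin(t),np.cos(t)])*100
    print("bar bay",b.round(1),"rel yaw",np.degrees(t).round(1),"size",np.round(s,1),"L",(b+u).round(1),"R",(b-u).round(1));return r
E
python3 - <<'E'
from h import *
r=dict(np.load("top0.npz"));P=pts(r);H=cv2.cvtColor(r["pixels"],cv2.COLOR_RGB2HSV)
for n,(u,v) in dict(cone=(366,190),stud=(242,170)).items():
    m=np.zeros((480,640),bool);m[v-14:v+15,u-14:u+15]=1;m&=(H[...,1]>110)&(H[...,2]>30)
    vv,uu=np.nonzero(m&(P[...,2]<.014));c,rad=cv2.minEnclosingCircle((1000*ray(r,np.c_[uu,vv],.008)).astype(np.float32));print(n,tobay(c),rad)
bar();go(-150,-265,238,90)
E
```

```text
cone [ -85.16842992 -130.49030698] 15.642794609069824
stud [-81.26112478 125.71674118] 15.524805068969727
bar bay [-149. -124.] rel yaw -2.5 size [198.5  27.8] L [-144.7  -24.1] R [-153.4 -223.9]
t 0.15 at bay [-419.5 -723.7] z 238.5 yaw 22.5 tilt -1.0 -> rows [ 424.6 -320.6    0.9] turn -67.5
```

```bash
python3 -m jog '10 40 -30 0 -6; 10 85 -64 0 -13; 10 128 -96 0 -20; 10 170 -128 0 -27; 10 212 -160 0 -34; 10 255 -192 0 -40; 10 297 -224 0 -47; 10 340 -256 0 -54; 10 382 -288 0 -60; 10 420 -318 0 -65' 20
python3 -c "
from h import *
go(-155,-262,16,87.5)"
```

```text
time: 1.15
tool_pos: [0.487, -0.2476, 0.2393]
orientation: [0.759, 0.651, -0.0, 0.0]
wrist_force: [0.5, -0.8, 0.5]
gripper_width: 0.01
grip_force: 0.0
t 1.15 at bay [-165.8 -291.1] z 239.3 yaw 87.7 tilt -1.0 -> rows [ 29.6   9.6 223.3] turn 0.2
```

```bash
python3 -m jog '10 0 0 0 0; 10 0 0 0 0; 10 0 0 35 0; 10 0 0 70 0; 10 0 0 105 0; 10 0 0 140 0; 10 0 0 160 0; 10 0 0 160 0'
python3 -c "
from h import *
go(-155,-262,16,87.5)"
```

```text
time: 1.95
tool_pos: [0.4828, -0.2505, 0.0762]
orientation: [0.762, 0.648, -0.002, -0.003]
wrist_force: [0.6, -0.7, 0.8]
gripper_width: 0.0102
grip_force: 0.0
t 1.95 at bay [-169.6 -294.4] z 76.2 yaw 87.3 tilt -1.0 -> rows [33.  13.5 60.2] turn -0.2
```

```bash
python3 -m jog '10 0 13 20 0; 10 0 13 40 0; 10 0 13 60 0; 10 10 13 60 0; 10 20 13 60 0; 10 20 13 60 0'
python3 -c "
from h import *
go(-155,-262,16,87.5);bar()"
```

```text
time: 2.55
tool_pos: [0.5037, -0.2298, 0.0211]
orientation: [0.76, 0.65, 0.001, 0.001]
wrist_force: [0.3, -0.7, 1.7]
gripper_width: 0.0101
grip_force: 0.0
t 2.55 at bay [-151.1 -271.4] z 21.1 yaw 87.7 tilt -1.0 -> rows [ 9.3 -4.3  5. ] turn 0.2
bar bay [-149.2 -124. ] rel yaw -2.5 size [198.5  28.2] L [-144.9  -24. ] R [-153.6 -223.9]
```

```bash
python3 -m jog '10 10 -4 5 0; 10 20 -4 5 0; 10 30 -4 5 0; 10 38 -4 5 0; 10 46 -4 5 0; 10 54 -4 5 0; 10 62 -4 5 0; 10 70 -4 5 0; 10 78 -4 5 0; 10 86 -4 5 0'
python3 -c "
from h import *
go(-150,-120,16,87.5);bar()"
```

```text
time: 3.6
tool_pos: [0.5119, -0.1455, 0.0143]
orientation: [0.761, 0.649, -0.0, 0.0]
wrist_force: [-0.3, -1.4, 1.7]
gripper_width: 0.0102
grip_force: 0.7
t 3.6 at bay [-152.6 -186.8] z 14.3 yaw 87.5 tilt -1.0 -> rows [66.8 -0.3 -1.7] turn 0.0
bar bay [-147.1  -74.1] rel yaw -2.3 size [197.2  28.5] L [-143.    25.8] R [-151.1 -174. ]
```

```bash
python3 -m jog '10 8 0 0 0; 10 16 0 0 0; 10 24 0 0 0; 10 32 0 0 0; 10 40 0 0 0; 10 48 0 0 0; 10 56 0 0 0; 10 62 0 0 0; 10 68 0 0 0; 10 68 0 0 0'
python3 -c "
from h import *
bar()"
python3 -m jog '10 -10 0 0 0; 10 -25 0 0 0; 10 -30 0 -30 0; 10 -30 0 -65 0; 10 -30 0 -65 0'
python3 -c "
from h import *
bar();go(-200,-35,80,-16)"
```

```text
time: 4.65
tool_pos: [0.5227, -0.0776, 0.0144]
orientation: [0.76, 0.65, 0.0, -0.0]
wrist_force: [-0.3, 0.5, -0.2]
gripper_width: 0.0101
grip_force: 0.0
bar bay [-143.6   -1.6] rel yaw -2.5 size [190.1  28. ] L [-139.2   98.3] R [-148.1 -101.5]
time: 5.2
tool_pos: [0.5204, -0.1112, 0.0832]
orientation: [0.762, 0.648, 0.002, 0.003]
wrist_force: [1.3, -1.2, 0.6]
gripper_width: 0.0099
grip_force: 0.0
bar bay [-143.8   -5.7] rel yaw -2.5 size [198.2  27.8] L [-139.4   94.2] R [-148.2 -105.6]
t 5.25 at bay [-149.5 -151.6] z 81.4 yaw 87.3 tilt -1.0 -> rows [114.1 -55.8   1. ] turn 103.3
```

```bash
python3 -m jog '10 0 0 -30 0; 10 0 -20 -40 8; 10 20 -40 -40 16; 10 40 -61 -40 24; 85 65 -61 -40 32; 85 90 -61 -40 40; 85 115 -61 -40 48; 85 135 -61 -40 56; 85 144 -61 -40 64; 85 144 -61 -40 72'
python3 -m jog '85 0 0 0 8; 85 0 0 0 16; 85 0 0 0 24; 85 0 0 0 30; 85 0 0 0 30; 85 0 0 0 30'
python3 -c "
from h import *
go(-205,-5,24,-15);print(pose()[0]['joint_positions'])"
```

```text
time: 6.25
tool_pos: [0.4797, 0.0439, 0.1183]
orientation: [0.997, 0.076, -0.001, -0.0]
wrist_force: [-0.3, 0.1, 0.9]
gripper_width: 0.0849
grip_force: 0.0
time: 6.85
tool_pos: [0.4796, 0.0425, 0.1186]
orientation: [0.983, -0.182, -0.001, 0.0]
wrist_force: [-0.3, 0.5, -0.0]
gripper_width: 0.0852
grip_force: 0.0
t 6.85 at bay [-206.1   -3.7] z 118.6 yaw -14.4 tilt -1.0 -> rows [ 1.5  0.9 94.6] turn 0.6
[-0.08394358  0.31502072 -0.11015068  2.09772299  0.05152096  0.7327558
 -2.16352336]
```

```bash
python3 -m jog '85 0 0 30 0; 85 0 0 60 0; 85 0 0 90 0; 85 0 0 104 0; 85 0 0 108 0; 85 0 0 109 0; 85 0 0 109 0'
python3 -m jog '85 0 0 2 0; 85 0 0 4 0; 85 0 0 4 0'
python3 -c "
from h import *
go(-205,-5,6,-15);r=vision.read_camera('scene');cv2.imwrite('pics/s1.png',r['pixels'][140:380,180:480,::-1].repeat(2,0).repeat(2,1))"
```

```text
time: 7.55
tool_pos: [0.4806, 0.0432, 0.0108]
orientation: [0.983, -0.182, 0.001, -0.0]
wrist_force: [0.1, 0.5, 0.9]
gripper_width: 0.0846
grip_force: 0.0
time: 7.85
tool_pos: [0.4803, 0.0433, 0.0066]
orientation: [0.983, -0.182, 0.0, -0.0]
wrist_force: [0.3, -0.2, 0.1]
gripper_width: 0.085
grip_force: 0.0
t 7.85 at bay [-205.6   -2.8] z 6.6 yaw -14.5 tilt -1.0 -> rows [1.1 2.  0.6] turn 0.5
```

View pics/s1.png

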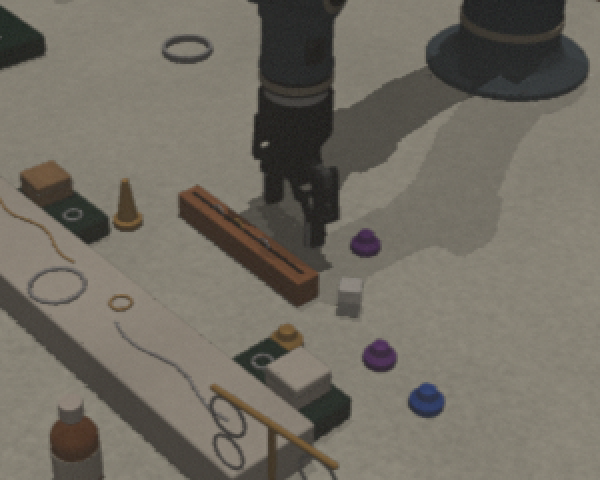

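The fingers are behind the bar, around crop (295,215), clear of the purple stud at (366,242), with the tips just above the table. Starting the angled push.

```bash
python3 -m jog '85 8 -2 0 0; 85 16 -4 0 0; 85 24 -6 0 0; 85 30 -8 0 0; 85 36 -9 0 0; 85 42 -11 0 0; 85 48 -12 0 0; 85 54 -14 0 0; 85 58 -15 0 0; 85 58 -15 0 0'
python3 -c "
from h import *
go(-205,-5,6,-15);bar()"
```

```text
time: 8.9
tool_pos: [0.5404, 0.0364, 0.0063]
orientation: [0.983, -0.183, 0.0, -0.0]
wrist_force: [-0.4, -0.7, -0.5]
gripper_width: 0.085
grip_force: 0.0
t 8.9 at bay [-145.    -2.9] z 6.3 yaw -14.5 tilt -1.0 -> rows [-57.5  17.1   0.3] turn 0.5
bar bay [-137.   -97.8] rel yaw -57.6 size [31.1 15.6] L [-52.6 -44.2] R [-221.4 -151.4]
```

```bash
python3 - <<'E'
from h import *
import h
src=open('h.py').read()
src=src.replace("v,u=np.nonzero(l==i);","v,u=np.nonzero((s[:,4]>12)[l]&(l>0));").replace("(P[...,0]>.35)","(P[...,0]>.35)&np.all(True)")
open('h.py','w').write(src)
E
python3 - <<'E'
from h import *
for n in("top","scene"):
    r=bar(n);im=r["pixels"].copy();im[barmask(r)]=(0,255,0)
    cv2.imwrite(f"pics/b_{n}.png",(im[90:280,180:450] if n=="top" else im[140:360,180:450])[:,:,::-1].repeat(2,0).repeat(2,1))
E
```

```text
bar bay [-121.4   -7.1] rel yaw -12.8 size [198.7  22. ] L [-99.3  90.4] R [-143.6 -104.6]
bar bay [-116.    -6.3] rel yaw -14.3 size [199.5  26.6] L [-91.4  90.7] R [-140.7 -103.2]
```

View pics/b_scene.png

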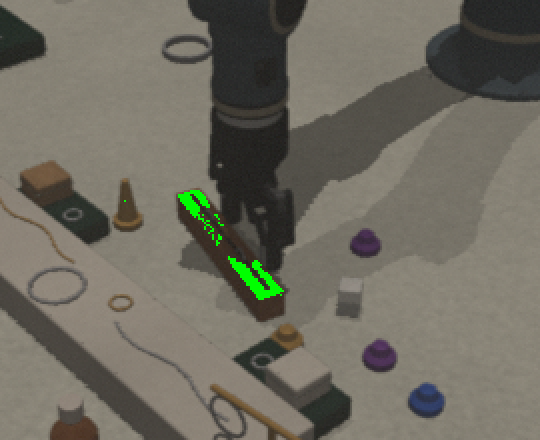

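The bar lies flat against both fingers at about -14°, with its near end at crop (270,290) and the cone untouched at (125,215). Pushing the left end in now.

```bash
python3 -m jog '85 5 -2 0 0; 85 10 -3 0 0; 85 15 -5 0 0; 85 20 -7 0 0; 85 25 -9 0 0; 85 25 -9 0 0'
python3 -c "
from h import *
go(-92,1,6,-14.5);bar();bar('scene')"
```

```text
time: 9.65
tool_pos: [0.5675, 0.036, 0.0064]
orientation: [0.983, -0.183, 0.001, -0.0]
wrist_force: [0.2, 0.6, 0.4]
gripper_width: 0.0849
grip_force: 0.0
t 9.65 at bay [-118.1   -0.2] z 6.4 yaw -14.5 tilt -1.0 -> rows [25.  -7.7  0.5] turn 0.0
bar bay [-94.7  -4.8] rel yaw -13.4 size [198.1  23.7] L [-71.5  92.5] R [-118. -102.]
bar bay [-89.3  -4.4] rel yaw -14.2 size [199.1  26.9] L [-64.7  92.5] R [-113.9 -101.4]
```

```bash
python3 -m jog '85 5 -2 0 0; 85 10 -3 0 0; 85 15 -5 0 0; 85 20 -6 0 0; 85 25 -8 0 0; 85 25 -8 0 0; 85 25 -8 0 0'
python3 -c "
from h import *
go(-92,1,6,-14.5);bar();bar('scene')"
```

```text
time: 10.45
tool_pos: [0.5927, 0.0344, 0.0063]
orientation: [0.983, -0.182, 0.0, -0.0]
wrist_force: [-0.2, -0.0, -1.1]
gripper_width: 0.0853
grip_force: 0.0
t 10.45 at bay [-92.8   1.2] z 6.3 yaw -14.5 tilt -1.0 -> rows [ 0.8 -0.1  0.3] turn 0.0
bar bay [-68.9  -3.6] rel yaw -13.8 size [198.5  25. ] L [-45.   93.5] R [ -92.8 -100.7]
bar bay [-61.9  -3.1] rel yaw -14.1 size [200.4  30.7] L [-37.5  93.9] R [ -86.3 -100.1]
```

The halfway condition is met (left end about -40, right end about -88). Now swinging the right end in.

```bash
python3 -m jog '85 5 -1 0 0; 85 10 -3 0 0; 85 15 -4 0 0; 85 19 -6 0 0; 85 25 -8 0 -3; 85 30 -9 0 -6; 85 35 -11 0 -9; 85 40 -13 0 -12; 85 43 -14 0 -14; 85 43 -14 0 -14'
python3 -c "
from h import *
go(-41,3,6,0);bar();r=bar('scene');cv2.imwrite('pics/s2.png',r['pixels'][140:380,180:480,::-1].repeat(2,0).repeat(2,1))"
```

```text
time: 11.55
tool_pos: [0.6383, 0.032, 0.0063]
orientation: [0.998, -0.061, 0.0, -0.0]
wrist_force: [-0.6, -0.1, 0.0]
gripper_width: 0.0849
grip_force: 0.0
t 11.55 at bay [-47.3   3.9] z 6.3 yaw -0.5 tilt -1.0 -> rows [6.3 0.9 0.3] turn -0.5
bar bay [-18.6  81.3] rel yaw -1.2 size [43.  29.5] L [-16.5 181.3] R [-20.7 -18.6]
bar bay [-18.5   3. ] rel yaw -1.7 size [199.4  24.8] L [-15.5 102.9] R [-21.6 -97. ]
```

View pics/s2.png

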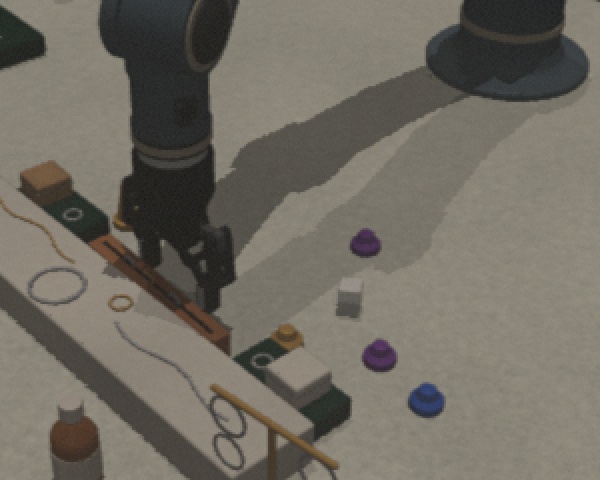

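The bar is in the bay, nearly flat against the riser, and the stud at crop (288,335) is in place. A last gentle push remains.

```bash
python3 -m jog '85 2 0 0 -0.5; 85 4 0 0 -0.5; 85 5 0 0 -0.5; 85 6 0 0 -0.5; 85 6 0 0 -0.5'
python3 -c "
from h import *
go(-41,3,6,0);bar('scene')"
```

```text
time: 12.15
tool_pos: [0.6436, 0.0313, 0.0063]
orientation: [0.998, -0.057, 0.0, 0.0]
wrist_force: [-0.5, 0.7, -0.0]
gripper_width: 0.0851
grip_force: 0.1
t 12.15 at bay [-41.9   3.8] z 6.3 yaw 0.0 tilt -1.0 -> rows [0.9 0.8 0.3] turn 0.0
bar bay [-17.3   3.4] rel yaw 0.1 size [199.7  18.8] L [-17.4 103.4] R [-17.2 -96.6]
```

Push until the force shows riser contact, then back off and check with a clear view.

```bash
python3 -m jog '85 1 0 0 0; 85 2 0 0 0; 85 2 0 0 0'
python3 -m jog '85 1 0 0 0; 85 2 0 0 0; 85 2 0 0 0'
python3 -m jog '85 -10 0 0 0; 85 -25 0 0 0; 85 -25 0 -40 0; 85 -25 0 -80 0; 85 -50 0 -110 0; 85 -95 0 -110 0; 85 -140 0 -110 0; 85 -185 0 -110 0; 85 -185 0 -110 0'
python3 - <<'E'
from h import *
r=bar();bar('scene');P=pts(r);H=cv2.cvtColor(r["pixels"],cv2.COLOR_RGB2HSV)
for n,(u,v) in dict(cone=(366,190),stud=(242,170)).items():
    m=np.zeros((480,640),bool);m[v-14:v+15,u-14:u+15]=1;m&=(H[...,1]>110)&(H[...,2]>30)
    vv,uu=np.nonzero(m&(P[...,2]<.014));c,rad=cv2.minEnclosingCircle((1000*ray(r,np.c_[uu,vv],.008)).astype(np.float32));print(n,tobay(c),rad)
cv2.imwrite('pics/t3.png',r['pixels'][70:290,170:450,::-1].repeat(2,0).repeat(2,1));go(-225,3,100,0)
E
```

```text
time: 12.5
tool_pos: [0.6456, 0.0312, 0.0063]
orientation: [0.998, -0.057, 0.0, -0.0]
wrist_force: [-1.0, 0.8, 1.3]
gripper_width: 0.085
grip_force: 0.3
time: 12.8
tool_pos: [0.6474, 0.0309, 0.0063]
orientation: [0.998, -0.057, -0.0, 0.0]
wrist_force: [-1.3, -0.4, 0.3]
gripper_width: 0.0853
grip_force: 0.6
time: 13.7
tool_pos: [0.4559, 0.0518, 0.1154]
orientation: [0.998, -0.055, -0.003, 0.001]
wrist_force: [0.9, 0.5, -0.8]
gripper_width: 0.0849
grip_force: 0.0
bar bay [-14.3   4.5] rel yaw 0.0 size [198.9  30.3] L [-14.4 104.5] R [-14.3 -95.5]
bar bay [-16.    3.9] rel yaw -0.2 size [198.7  14.2] L [-15.7 103.9] R [-16.3 -96.1]
cone [ -85.16842992 -130.49030698] 15.642794609069824
stud [-81.26112478 125.71674118] 15.524805068969727
t 13.8 at bay [-223.8    3.8] z 116.7 yaw 0.1 tilt -1.0 -> rows [-1.2  0.8 16.7] turn 0.1
```

View pics/t3.png

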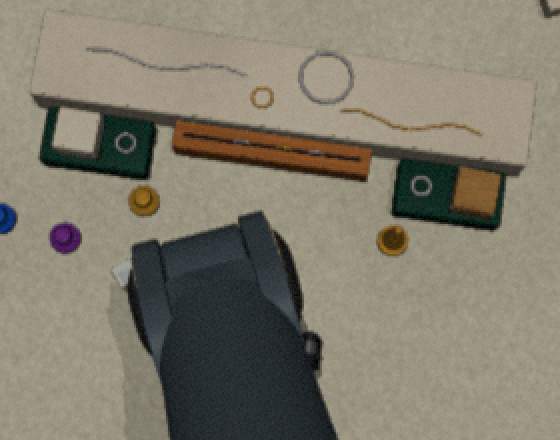

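The bar lies flat along the riser, from (173,135) to (370,165). The cone at (392,240) and stud at (144,200) have not moved, and the gripper is clear.

```bash
python3 -c "
from rig import arm
print(arm.hand_in())"
```

```text
the job is handed in; nothing more can be done
None
```

The job is handed in after about 14 s of robot time: the bar went into the bay left end first, then the right end. It now lies along the riser with an estimated gap of about 2 mm or less at each end, and the cone and stud measured exactly where they started; the hand-in returned no verdict.

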